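Refit the upper tier of a kitchen stand on its keyed rod

ROBOT

A 7-joint arm with a two-finger parallel gripper is mounted at the origin on the work surface. World frame = base frame: x ahead of the robot, y to its left, z up, the work surface at z = 0. Lengths are in m, angles in rad, forces in N, time in s.
With the tool pointing down it reaches from about 0.425 to 0.825 m from the base axis. Payload 3.6 kg.
Tool frame: the origin (TCP) lies at the very end of the fingers, on their centre line; the grasp point (between the pads) lies pinch_z behind it (pinch_z is the distance from the TCP to the grasp point, in m); y points along the fingers, x is the direction in which the jaws open and shut, and the axes are right-handed (so a half turn about y gives the same grasp; the last joint's range is limited). The gripper opens to 93 mm and grips with 3 to 60 N. Pads are 15 mm wide; open, the fingers measure 128 mm over their backs; the gripper's body (75 mm by 188 mm) begins 65 mm behind the grasp point.
Start: joints at [1.296, 0.615, -0.013, 1.423, 0.008, 1.103, -0.04], TCP at [0.159, -0.63, 0.219] pointing down, gripper open.
Joint ranges: [-3.12, 3.12], [-0.3, 2.06], [-1.34, 1.32], [0.26, 2.42], [-1.36, 4.5], [0.01, 1.98], [-2.84, 2.84]. Speed limits (rad/s): [2.79, 2.79, 3.14, 3.14, 3.14, 3.14, 3.14].

INTERFACE

Orientations are given as a unit quaternion [w, x, y, z].
In Python, from cell import * gives the robot as it stands.
- The arm moves only by the tool arm_command, never from a script. Its argument "moves" is a list of rows, each an object with "dp": the shift along the tool's x, y, z in cm, a list of three; "spin": the turn about the tool's y in degrees; "claw": the opening, from 0 (shut) to 1 (fully open). In form: [{"dp": [tx, ty, tz], "spin": spin, "claw": claw}, ...]. A call has 1 to 12 rows; each row is the pose to reach, as a shift and turn from the pose measured when the call began, along the tool's axes at that moment; what a row does not reach only later rows make up. A row lasts 1/12 s, in which the tool goes at most 41.7 mm and 7.16 degrees, less where a joint would pass 70% of its speed; a pose out of reach is approached as far as the arm can. A call with a gripper value outside its range is refused whole. The fingers move at their own pace and stop on an object; "newtons" is the grip in N (left out, the last holds). Time passes only in rows, so rows that repeat a pose let the fingers close. It gives the time, the measured TCP pose, the force and the opening at its end, in the units of the state.
- read_state(): the state, without advancing time (a new reading comes with each control period).
- camera(name): name is "scene" or "top" or "wrist"; returns (picture, depth): 400x640x3 uint8, blue, green, red; 400x640 float32, m along the optical axis (not along the pixel's ray), 0 where there is no reading.
- camera_info(name): a dict with "fx", "fy", "cx", "cy" (pixels), "pose" (4x4, takes a point from camera to world coordinates). Camera axes: x right, y down, z forward; pixel columns grow to the right and rows downward; lengths in m; the calibration is good to about 2 mm. A picture is of the moment at which its call begins: read the wrist's pose just before it. camera_info takes no time and is no camera call; for the wrist camera it gives the pose at the moment of the call.
- close_job(): hands the job in, once; it reports no verdict.
The state is a dict: "time": time; "q": joint angles; "qvel": joint speeds; "joint_efforts": joint torques, N m; "eef_pos": TCP position; "eef_rot": TCP orientation; "force": force on the tool from outside, world axes, zero at the start; "wrist_torque": the same for the moment, N m; "gripper_width": opening from 0.0 (shut) to 1.0 (fully open).
Only numpy, scipy, OpenCV 4.12 (cv2) and the standard library are available. Lean on these libraries where they do the work, as an engineer would, in place of code of your own. Each camera call takes 0.05 s, during which the arm holds its last target.

TASK

Put the sage green upper tray back on its stand: pick it up by its wooden sleeve, lower the drilled sleeve squarely over the steel rod, then, leaning on it only lightly, turn it until the slot under the tray drops over the two white lugs of the orange collar and it sits fully home and level. Never force it or let it drop, let go of it at the end, and leave the canister, saucer, teaspoon and moka pot where they are.

Things in the scene. Friction and masses are not known exactly. Their poses are not given: they have to be found in the camera images.
- tier: Loose upper tray, 0.2 to 0.4 kg, lying flat on the work surface: sage green board 170 (its x, marked by two white stripes on that line) x 120 (y) x 10 mm, rim up to 22 mm. A wooden sleeve rises from its middle, 30 x 30 mm square in plan, faces square to x and y, top 70 mm above the underside; a 42 mm square flange surrounds its foot up to 16 mm. Origin: centre of the underside; z up.
- tier_grip (a point): Point on the sleeve's axis 52 mm above the tray's underside, where the sleeve is gripped from above. Axes as the tray's.
- tier_slot (a point): Centre of the tray's underside, axes as the tray's. From here an 18 mm square hole goes up 10 mm, then a round 14.5 mm bore runs on through the sleeve. The underside has a slot 7.5 mm wide and 10 mm deep along the tray's x, on both sides of the hole, so the tray fits either way round. The slot goes over the lugs when turned to within about 4 degrees of them.
- stand: The stand, fixed: brown foot board 170 (its x) x 120 (y) x 16 mm, an upright steel rod of 12 mm diameter through its middle. Around the rod a dark tube of 20 mm diameter rises to 70 mm above the work surface and carries an orange collar. Pushes and side loads between tray and stand must stay below 25 N. Origin: centre of the board's underside, on the rod's axis; z up.
- rod_top (a point): Tip of the rod, 165 mm above the work surface, on the rod's axis; the last 10 mm taper to 5 mm diameter.
- seat (a point): Centre of the top face of the orange collar (40 mm diameter), on the rod's axis, 85 mm above the work surface; axes as the foot board's. When home, the tray's underside rests here. The collar is sprung: it begins to sink at about 6 N of push, sinks up to 4 mm at about 12 N, then is hard, and springs back.
- lugs (a point): On the rod's axis level with the tops of two white lugs on the collar, 92 mm above the work surface; axes as the foot board's, NOT the lugs'. Lugs: one each side of the rod, 5 mm wide, 7 mm high, 8.5 to 16.5 mm from the axis. Their line is turned about the rod by an unreported 0.2 to 1.2 rad counterclockwise (seen from above) from the board's x. The collar is stiff to turn (0.3 N m).
- canister: Bystander: glass canister with clamp lid, 92 mm diameter, 137 mm high, stands at the far side. Origin: centre of its underside.
- saucer: Bystander: white and blue ceramic saucer, 136 mm diameter, 18 mm high, near the robot. Origin: centre of its underside.
- teaspoon: Bystander: steel teaspoon, 140 mm long, lying on the far side. Origin: middle of its underside, length along its x.
- moka: Bystander: steel moka pot, about 95 mm diameter, 166 mm high, on the upper shelf at the robot's left (board top 160 mm above the work surface). Origin: centre of its underside.

How it is judged:
By the outcome, as a careful person would: the job done as asked, in the order asked, and still so for the second after the job is handed in, with the robot touching nothing.
It also fails if it takes over 72 s, if anything falls off the work surface, if the arm or the gripper's body presses on something with over 40 N, if the wrist force passes 120 N, or if a joint passes its speed limit or range.

## Working session

There is one attempt and no reset: what is moved stays moved. The work goes in short steps, Python scripts to look and compute and a tool call to move; the robot and the scene stay as the last step left them, time stands still between calls to the robot, and variables do not carry over. Pictures are saved under pics/ and viewed, and the job is handed in when it is done.

Besides the shell and the picture viewer there is one more tool, called after "Emit:" by a JSON object that holds its "name" and its "arguments". arm_command: Moves the arm, as the interface text tells. Its arguments: {"type":"object","properties":{"moves":{"type":"array","items":{"type":"object","properties":{"dp":{"type":"array","items":{"type":"number"}},"spin":{"type":"number"},"claw":{"type":"number"}}}},"newtons":{"type":"number"}},"required":["moves"]}

```bash
ls; mkdir -p pics; python3 - <<'E'
from cell import *
import cv2, numpy as np
s=read_state(); print(s)
for n in ["scene","top","wrist"]:
    i=camera_info(n); print(n,i)
    p,d=camera(n); cv2.imwrite(f"pics/{n}0.png",p); np.save(f"pics/{n}0.npy",d)
E
```

```text
pics
{'time': 0.0, 'q': array([ 1.29649433,  0.61586515, -0.01263734,  1.42492188,  0.00811239,
        1.10338376, -0.04040329]), 'qvel': array([ 0.00070671,  0.00111061,  0.00057293,  0.00208882, -0.00173782,
        0.00064148,  0.00121363]), 'joint_efforts': array([-1.57002187e-04, -4.58934009e+01,  2.08882936e-01, -1.65741330e+01,
       -6.11739443e-02,  2.05018173e-02,  2.42439073e-04]), 'eef_pos': array([ 0.1592476 , -0.62936438,  0.21750859]), 'eef_rot': array([ 0.55851657, -0.55743827,  0.43506334, -0.43363776]), 'force': array([ 0.00155828, -0.5477115 ,  0.71148723]), 'wrist_torque': array([0.0353625 , 0.03025325, 0.01435318]), 'gripper_width': 1.0007464236657728}
scene {'fx': 438.5390476648399, 'fy': 438.5390476648399, 'cx': 318.8830931176652, 'cy': 199.81615327511236, 'pose': array([[-0.50078511,  0.74396007, -0.44242252,  1.13773213],
       [ 0.86554775,  0.43421123, -0.24957503,  0.43437496],
       [ 0.00643097, -0.50792128, -0.86137949,  1.21012956],
       [ 0.        ,  0.        ,  0.        ,  1.        ]])}
top {'fx': 369.8850014469244, 'fy': 369.8850014469244, 'cx': 315.99728189671094, 'cy': 200.05580261381445, 'pose': array([[ 0.02165018, -0.99080762,  0.13353474,  0.42842028],
       [-0.99924645, -0.0257489 , -0.02904368,  0.15540853],
       [ 0.03221507, -0.13280531, -0.99061846,  1.21315542],
       [ 0.        ,  0.        ,  0.        ,  1.        ]])}
wrist {'fx': 292.2691184199913, 'fy': 292.2691184199913, 'cx': 319.04743722496045, 'cy': 203.05281984370538, 'pose': array([[ 0.24466477, -0.92564148, -0.28866418,  0.24053326],
       [-0.96960665, -0.23401368, -0.07141804, -0.60896406],
       [-0.00144387,  0.29736419, -0.95476304,  0.38323637],
       [ 0.        ,  0.        ,  0.        ,  1.        ]])}
```

View pics/scene0.png

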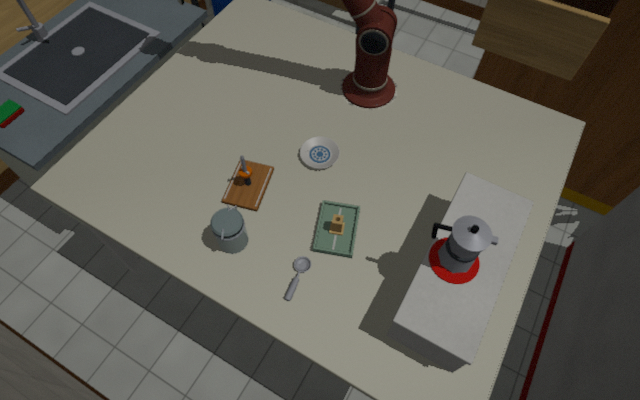

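View pics/top0.png

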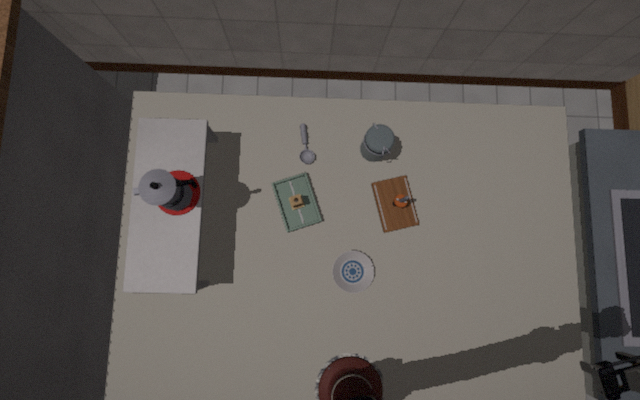

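View pics/wrist0.png

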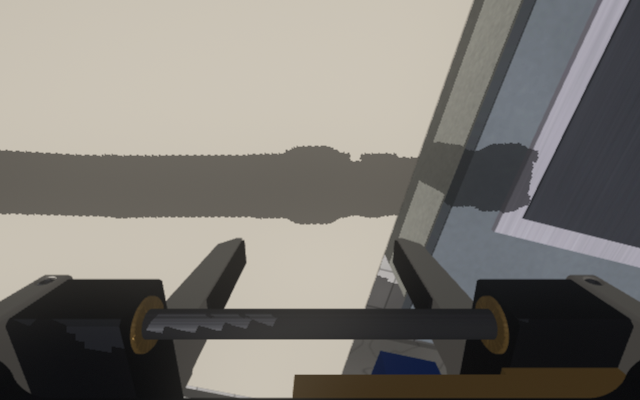

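```bash
cat > h.py <<'E'
import cv2, numpy as np
from scipy.spatial.transform import Rotation as R
def rot(q): return R.from_quat([q[1],q[2],q[3],q[0]]).as_matrix()
def ray(info,uv,z):
    uv=np.atleast_2d(np.asarray(uv,float)); P=info["pose"]
    d=np.c_[(uv[:,0]-info["cx"])/info["fx"],(uv[:,1]-info["cy"])/info["fy"],np.ones(len(uv))]@P[:3,:3].T
    o=P[:3,3]; return o+d*((z-o[2])/d[:,2])[:,None]
def proj(info,X):
    P=info["pose"]; c=(np.atleast_2d(X)-P[:3,3])@P[:3,:3]
    return np.c_[c[:,0]/c[:,2]*info["fx"]+info["cx"],c[:,1]/c[:,2]*info["fy"]+info["cy"]]
def cloud(info,d):
    v,u=np.indices(d.shape); P=info["pose"]
    c=np.stack([(u-info["cx"])/info["fx"]*d,(v-info["cy"])/info["fy"]*d,d],-1)
    return c@P[:3,:3].T+P[:3,3]
def crop(p,x0,y0,x1,y1,k,f): cv2.imwrite(f,cv2.resize(p[y0:y1,x0:x1],None,fx=k,fy=k,interpolation=cv2.INTER_CUBIC))
E
python3 - <<'E'
from cell import *
from h import *
for n in ["top","scene"]:
    i=camera_info(n); p=cv2.imread(f"pics/{n}0.png"); d=np.load(f"pics/{n}0.npy")
    hsv=cv2.cvtColor(p,cv2.COLOR_BGR2HSV)
    win={"top":(260,160,440,250),"scene":(210,145,370,265)}[n]
    W=np.zeros(d.shape,np.uint8); W[win[1]:win[3],win[0]:win[2]]=1
    for nm,lo,hi,z in [("green",(55,40,40),(95,140,255),.015),("brown",(5,120,60),(20,255,255),.016)]:
        m=cv2.inRange(hsv,lo,hi)*W
        m=cv2.morphologyEx(m,cv2.MORPH_CLOSE,np.ones((5,5)))
        c=max(cv2.findContours(m,0,2)[0],key=cv2.contourArea)
        q=ray(i,c[:,0,:],z)[:,:2]
        r=cv2.minAreaRect((q*1000).astype(np.float32)); print(n,nm,cv2.contourArea(c),r)
    crop(p,*win,4 if n=="top" else 5,f"pics/{n}0c.png")
    C=cloud(i,d)[win[1]:win[3],win[0]:win[2]].reshape(-1,3)
    for a,b in [(.055,.09),(.1,.18)]:
        k=(C[:,2]>a)&(C[:,2]<b); print(n,a,k.sum(),C[k].mean(0) if k.any() else 0)
E
```

```text
top green 0.0 ((531.9215087890625, 219.56752014160156), (0.0, 0.0), 0.0)
top brown 1529.5 ((585.9778442382812, -138.63076782226562), (164.9619598388672, 118.25122833251953), 14.306731224060059)
top 0.055 193 [0.58220276 0.0099689  0.07712718]
top 0.1 35 [ 0.58422642 -0.13549848  0.13977802]
scene green 1878.0 ((583.0886840820312, 183.0611572265625), (174.77479553222656, 118.06118774414062), 19.529170989990234)
scene brown 1408.0 ((587.5762939453125, -139.21299743652344), (169.2524871826172, 119.59895324707031), 14.579952239990234)
scene 0.055 385 [ 6.77552253e-01 -1.40271608e-04  7.48645979e-02]
scene 0.1 969 [ 0.76549221 -0.06639421  0.12967539]
```

```bash
python3 - <<'E'
from h import *
p=cv2.imread("pics/top0.png"); crop(p,260,110,440,300,4,"pics/top0d.png")
E
```

```text
(no output)
```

View pics/scene0c.png

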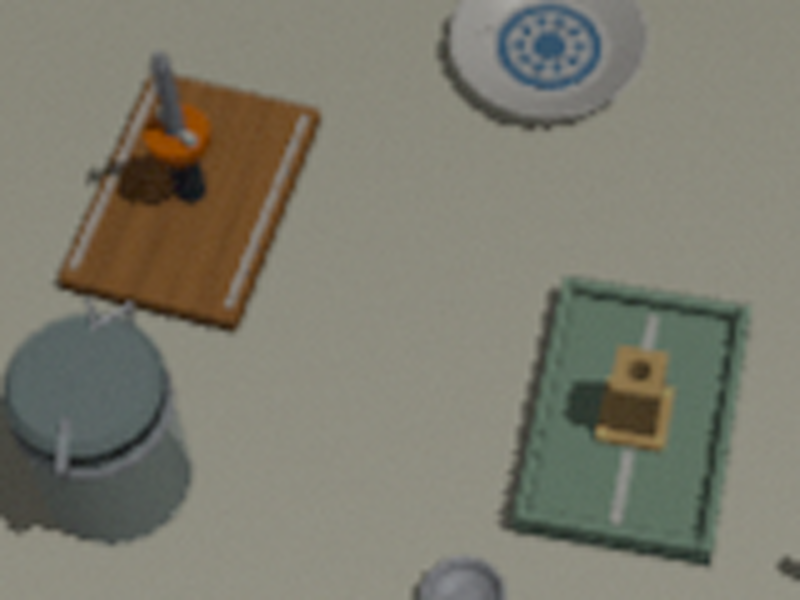

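View pics/top0c.png

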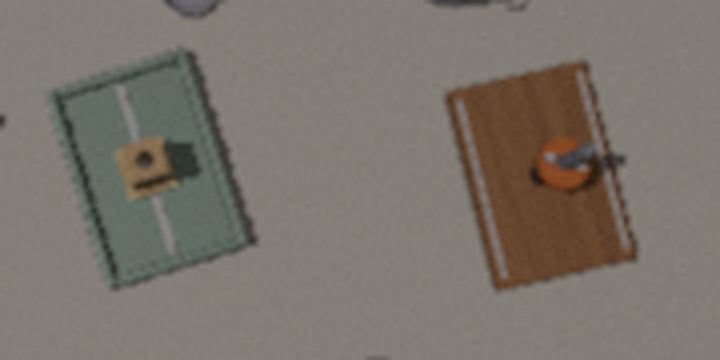

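```bash
python3 - <<'E'
import cell
from cell import *
from h import *
print([x for x in dir(cell) if not x.startswith('__')], getattr(cell,'pinch_z',None))
s=read_state(); T=rot(s["eef_rot"]); print(T.round(3))
i=camera_info("wrist"); print("cam in tool",(T.T@(i["pose"][:3,3]-s["eef_pos"])).round(4),"\n",(T.T@i["pose"][:3,:3]).round(3))
# vertical-down yaw convention: tool x yaw
print("x yaw",np.degrees(np.arctan2(T[1,0],T[0,0])))
# axis uprightness
print(s["time"])
C=lambda g: (T.T@(np.array(g)-s["eef_pos"])*100).round(2)
print("to stand-view", C([.45,-.25,.30]))
E
```

```text
['PlanningError', 'camera', 'camera_info', 'close_job', 'pinch_z', 'read_state'] 0.0188
[[ 0.245 -0.001  0.969]
 [-0.969  0.002  0.245]
 [-0.002 -1.    -0.   ]]
cam in tool [-0.0003 -0.1656  0.0838] 
 [[ 1.    -0.001  0.001]
 [-0.001 -0.297  0.955]
 [-0.001 -0.955 -0.297]]
x yaw -75.79740690315613
0.15
to stand-view [-29.68  -8.17  37.49]
```

```bash
cat >> h.py <<'E'
def togo(s,target,xyaw=None):
    T=rot(s["eef_rot"]); dp=(T.T@(np.array(target)-s["eef_pos"])*100).round(2)
    y=np.degrees(np.arctan2(T[1,0],T[0,0]))
    return dp,(None if xyaw is None else round(-(xyaw-y),2)),round(y,2)
E
python3 -c "
from cell import *
from h import *
print(togo(read_state(),[.529,-.154,.30],-70.5))"
```

```text
(array([-37.05,  -8.15,  47.51]), np.float64(-5.3), np.float64(-75.8))
```

Emit:
{"name": "arm_command", "arguments": {"moves": [{"dp": [-1,-3,1.5],"spin": 0,"claw": 1},{"dp": [-3,-6,4],"spin": 0,"claw": 1},{"dp": [-6,-8,8],"spin": -1,"claw": 1},{"dp": [-9,-8,11],"spin": -2,"claw": 1},{"dp": [-12,-8,15],"spin": -3,"claw": 1},{"dp": [-15,-8,19],"spin": -4,"claw": 1},{"dp": [-18,-8,23],"spin": -5,"claw": 1},{"dp": [-21,-8,27],"spin": -5.3,"claw": 1},{"dp": [-24,-8,30.5],"spin": -5.3,"claw": 1},{"dp": [-26.5,-8,34],"spin": -5.3,"claw": 1},{"dp": [-29,-8,37],"spin": -5.3,"claw": 1},{"dp": [-31,-8,39.5],"spin": -5.3,"claw": 1}]}}

```text
time: 1.15
eef_pos: [0.4422, -0.2628, 0.2983]
eef_rot: [0.578, -0.577, 0.409, -0.408]
force: [0.9, 0.2, -0.7]
gripper_width: 1.002
```

```bash
python3 -c "
from cell import *
from h import *
print(togo(read_state(),[.529,-.154,.30],-70.5))"
```

```text
(array([-7.36, -0.16, 11.81]), np.float64(-0.01), np.float64(-70.51))
```

Emit:
{"name": "arm_command", "arguments": {"moves": [{"dp": [-2,0,3],"spin": 0,"claw": 1},{"dp": [-4,0,6],"spin": 0,"claw": 1},{"dp": [-6,0,9],"spin": 0,"claw": 1},{"dp": [-7,-0.1,11],"spin": 0,"claw": 1},{"dp": [-7.4,-0.1,11.8],"spin": 0,"claw": 1},{"dp": [-7.4,-0.1,11.8],"spin": 0,"claw": 1},{"dp": [-7.4,-0.1,11.8],"spin": 0,"claw": 1}]}}

```text
time: 1.73
eef_pos: [0.5279, -0.1551, 0.299]
eef_rot: [-0.577, 0.577, -0.409, 0.408]
force: [-0.3, -1.2, -1.5]
gripper_width: 0.999
```

```bash
python3 -c "
from cell import *
from h import *
import pickle
s=read_state();i=camera_info('wrist');p,d=camera('wrist'); pickle.dump((s,i,p,d),open('pics/st1.pkl','wb'))
print(s['time'],s['eef_pos'],abs(s['qvel']).max(),s['q'].round(3),s['force'])
cv2.imwrite('pics/st1.png',p)"
```

```text
1.7333 [ 0.52786891 -0.15512945  0.29896601] 0.02838132849374689 [ 0.375  0.395 -0.192  1.584  0.08   1.173 -1.065] [-0.28197438 -1.17952348 -1.52318623]
```

View pics/st1.png

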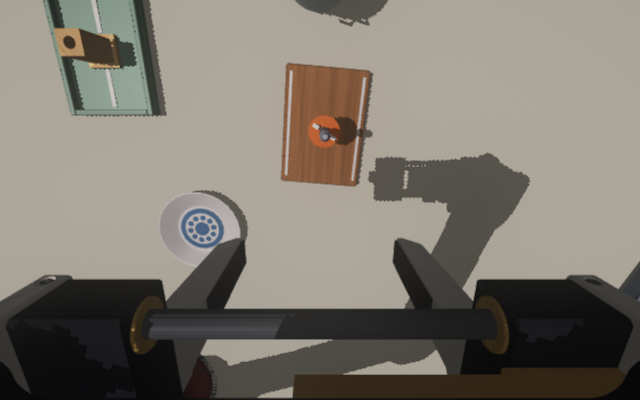

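```bash
python3 - <<'E'
from h import *
import pickle
s,i,p,d=pickle.load(open('pics/st1.pkl','rb'))
crop(p,290,95,360,165,8,'pics/st1c.png')
hsv=cv2.cvtColor(p,cv2.COLOR_BGR2HSV)
br=cv2.inRange(hsv,(3,90,40),(20,255,255)); br[:50]=0;br[200:]=0;br[:,:250]=0;br[:,390:]=0
br=cv2.morphologyEx(br,cv2.MORPH_CLOSE,np.ones((15,15)))
c=max(cv2.findContours(br,0,2)[0],key=cv2.contourArea)
print("board",cv2.minAreaRect((ray(i,c[:,0],.016)[:,:2]*1000).astype(np.float32)))
orr=cv2.inRange(hsv,(3,200,140),(15,255,255)); orr[:90]=0;orr[170:]=0;orr[:,:290]=0;orr[:,360:]=0
c=max(cv2.findContours(orr,0,2)[0],key=cv2.contourArea); h=cv2.convexHull(c)
q=ray(i,h[:,0],.085)[:,:2]*1000; print("collar",cv2.minEnclosingCircle(q.astype(np.float32)))
C=cloud(i,d); k=(C[...,2]>.12)&(C[...,2]<.19)&(abs(C[...,0]-.587)<.05)&(abs(C[...,1]+.139)<.05)
print("rod",k.sum(),C[k].mean(0),C[k].max(0)); vv,uu=np.where(C[...,2]*k>.158); print("tip px",uu,vv)
E
```

```text
board ((586.8675537109375, -140.4188690185547), (167.4189910888672, 118.31900024414062), 14.580309867858887)Traceback (most recent call last):
  File "<stdin>", line 11, in <module>
ValueError: max() iterable argument is empty
```

View pics/st1c.png

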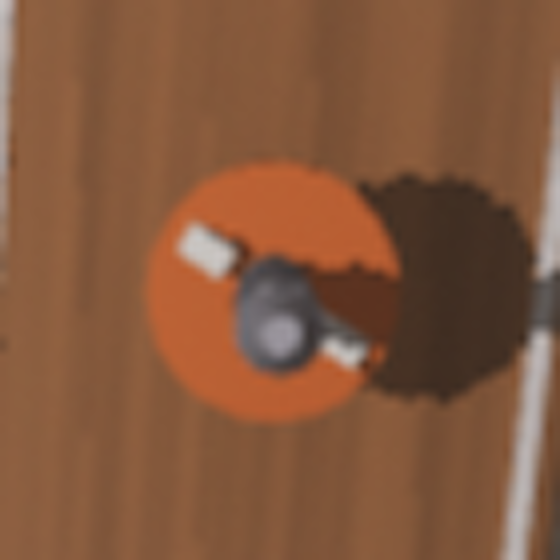

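```bash
python3 - <<'E'
from h import *
import pickle
s,i,p,d=pickle.load(open('pics/st1.pkl','rb'))
hsv=cv2.cvtColor(p,cv2.COLOR_BGR2HSV)
f=lambda x,y:(290+x/8-.44,95+y/8-.44)
# collar edges from the crop: left,right,top,bottom extents
L,Rr,To,B=f(147,0)[0],f(402,0)[0],f(0,160)[1],f(0,424)[1]
print("collar ctr",ray(i,[(L+Rr)/2,(To+B)/2],.085))
m=cv2.inRange(hsv,(3,150,110),(12,255,255))[95:165,290:360]
cs=cv2.findContours(m,0,2)[0]
for c in sorted(cs,key=cv2.contourArea)[-2:]:
    q=ray(i,c[:,0]+[290,95],.085)[:,:2]*1000; print(cv2.contourArea(c),cv2.minEnclosingCircle(q.astype(np.float32)))
print("tip",ray(i,f(281,335),.165))
g=p[95:165,290:360].astype(float); w=(g.min(2)>135)
n,l,st,ce=cv2.connectedComponentsWithStats(w.astype(np.uint8))
for k in range(1,n):
    if st[k,4]>3:
        X=ray(i,ce[k]+[290,95],.092)[0]*1000; print(st[k],ce[k],X,g[l==k].mean(0))
for a,b in [((208,249),(347,350)),]:
    A,Bq=ray(i,f(*a),.092)[0],ray(i,f(*b),.092)[0]; print(A,Bq,np.degrees(np.arctan2(*(A-Bq)[1::-1])))
for a,b in [((192,222),(240,255)),((178,250),(222,278))]:
    A,Bq=ray(i,f(*a),.092)[0],ray(i,f(*b),.092)[0]; print('edge',np.degrees(np.arctan2(*(A-Bq)[1::-1])))
C=cloud(i,d); k=(C[...,2]>.12)&(C[...,2]<.19)&(abs(C[...,0]-.587)<.05)&(abs(C[...,1]+.139)<.05)
print("rod",k.sum(),C[k].mean(0),C[k].max(0))
E
```

```text
collar ctr [[ 0.5867806  -0.14054651  0.085     ]]
493.0 ((586.3986206054688, -140.30441284179688), 20.95719337463379)
tip [[ 0.58643018 -0.14024051  0.165     ]]
[ 0  0  2 21 23] [0.08695652 9.17391304] [603.36723678 -91.19266774  92.        ] [156.56521739 162.69565217 175.95652174]
[68 18  2 16 25] [68.6 26.4] [ 612.16957189 -176.64004811   92.        ] [163.04 167.36 177.76]
[23 28  6  6 24] [25.33333333 30.79166667] [ 589.61717428 -128.23783215   92.        ] [174.75       181.5        192.33333333]
[33 40  4  4 13] [34.61538462 41.38461538] [ 581.3853039 -143.3434099   92.       ] [150.53846154 143.23076923 148.53846154]
[41 42  4  4  9] [42.55555556 43.44444444] [ 582.30619888 -153.54600537   92.        ] [160.22222222 166.11111111 175.66666667]
[63 42  6 28 67] [65.53731343 55.62686567] [ 577.77399607 -186.15941853   92.        ] [159.79104478 164.37313433 175.50746269]
[ 0.58983014 -0.12845974  0.092     ] [ 0.58261785 -0.15393624  0.092     ] 74.193398417555
edge 75.72806956490707
edge 77.62886867950468
rod 122 [ 0.58715896 -0.14025922  0.15657902] [ 0.59211103 -0.13501063  0.1656095 ]
```

```bash
python3 -c "
from cell import *
from h import *
print(togo(read_state(),[.524,.168,.204],-70.5))"
```

```text
(array([-30.69,   9.52,  10.4 ]), np.float64(-0.2), np.float64(-70.7))
```

Emit:
{"name": "arm_command", "arguments": {"moves": [{"dp": [-2,0,0.6],"spin": 0,"claw": 1},{"dp": [-5,0.5,1.6],"spin": 0,"claw": 1},{"dp": [-8.5,1.5,3],"spin": 0,"claw": 1},{"dp": [-12,3,4],"spin": 0,"claw": 1},{"dp": [-15.5,4.5,5.2],"spin": 0,"claw": 1},{"dp": [-19,6,6.4],"spin": 0,"claw": 1},{"dp": [-22.5,7,7.6],"spin": 0,"claw": 1},{"dp": [-26,8,8.8],"spin": 0,"claw": 1},{"dp": [-29,9,9.8],"spin": 0,"claw": 1},{"dp": [-30.7,9.5,10.4],"spin": 0,"claw": 1},{"dp": [-30.7,9.5,10.4],"spin": 0,"claw": 1},{"dp": [-30.7,9.5,10.4],"spin": 0,"claw": 1}]}}

```text
time: 2.78
eef_pos: [0.5239, 0.1662, 0.204]
eef_rot: [-0.575, 0.578, -0.41, 0.409]
force: [0.6, -1.6, 0.1]
gripper_width: 1.0
```

```bash
python3 -c "
from cell import *
from h import *
import pickle
s=read_state();i=camera_info('wrist');p,d=camera('wrist'); pickle.dump((s,i,p,d),open('pics/tr1.pkl','wb'))
print(s['time'],s['eef_pos'],abs(s['qvel']).max(),s['q'].round(3),s['force'])
cv2.imwrite('pics/tr1.png',p)"
```

```text
2.7833 [0.52394085 0.16620073 0.20397962] 0.03624315971218217 [-0.182  0.486 -0.249  1.73   0.143  0.947 -1.722] [ 0.63434024 -1.58764914  0.13488109]
```

View pics/tr1.png

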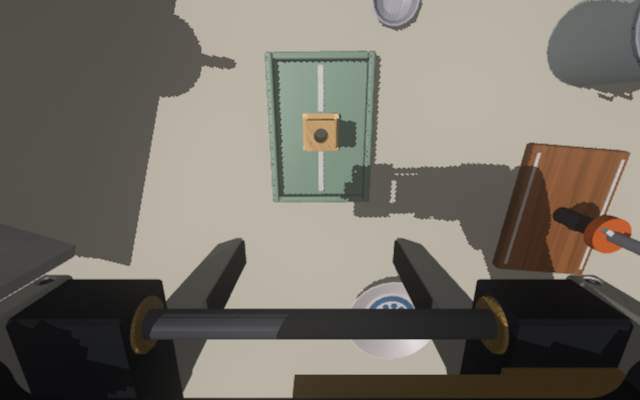

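```bash
python3 - <<'E'
from h import *
import pickle
s,i,p,d=pickle.load(open('pics/tr1.pkl','rb'))
hsv=cv2.cvtColor(p,cv2.COLOR_BGR2HSV)
print(hsv[100,295],hsv[145,310],hsv[135,321],hsv[85,321])
W=np.zeros(d.shape,np.uint8); W[40:215,255:390]=1
m=cv2.inRange(hsv,(50,30,20),(95,255,255))*W; m=cv2.morphologyEx(m,cv2.MORPH_CLOSE,np.ones((5,5)))
c=max(cv2.findContours(m,0,2)[0],key=cv2.contourArea)
print("tray",cv2.minAreaRect((ray(i,c[:,0],.018)[:,:2]*1000).astype(np.float32)))
wh=((p.min(2)>110)&(hsv[...,1]<40)).astype(np.uint8)*W; wh[:60]=0;wh[195:]=0;wh[:,:312]=0;wh[:,330:]=0
v,u=np.where(wh); q=ray(i,np.c_[u,v],.0105)[:,:2].astype(np.float32)
vx,vy,x0,y0=cv2.fitLine(q,cv2.DIST_L2,0,.01,.01).ravel(); print("stripe",len(u),np.degrees(np.arctan2(vy,vx)),x0,y0)
wood=cv2.inRange(hsv,(8,70,60),(28,255,255))*W
hole=((p.max(2)<70).astype(np.uint8)); hole[:120]=0;hole[150:]=0;hole[:,:308]=0;hole[:,:308]=0;hole[:,333:]=0
n,l,st,ce=cv2.connectedComponentsWithStats(hole)
for k in range(1,n):
    if st[k,4]>10: print("hole",st[k],ce[k],ray(i,ce[k],.07))
T=rot(s["eef_rot"]); print("tool x yaw",np.degrees(np.arctan2(T[1,0],T[0,0])),T[:,1])
C=cloud(i,d); k=(C[...,2]>.06)&(C[...,2]<.08)&(W>0); v,u=np.where(k)
print("top",len(u),cv2.minAreaRect((C[k][:,:2]*1000).astype(np.float32)),C[k].mean(0))
crop(p,260,45,380,205,4,'pics/tr1c.png')
E
```

```text
[ 65  29 161] [ 17 107 189] [24 28 92] [  8  10 204]
tray ((582.5490112304688, 184.84024047851562), (167.72738647460938, 119.17223358154297), 19.248788833618164)
stripe 1672 19.229393 0.5862315 0.1859509
tool x yaw -70.77282474779679 [-0.00300409 -0.0015887  -0.99999423]
top 768 ((582.2106323242188, 184.3616485595703), (29.290327072143555, 29.976381301879883), 19.33832550048828) [0.58261393 0.18435943 0.06938265]
```

View pics/tr1c.png

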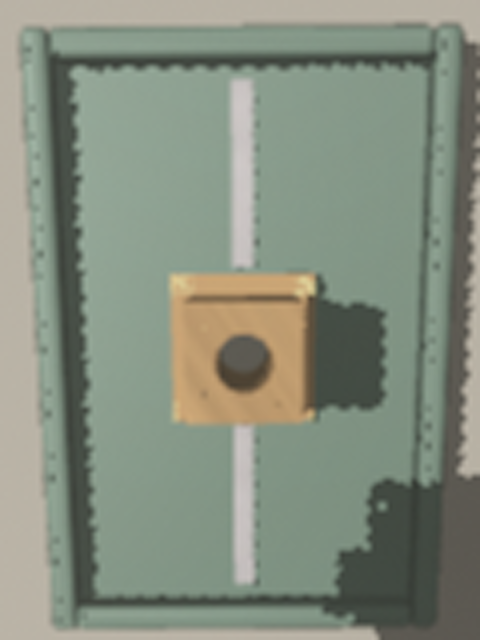

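```bash
python3 -c "
from cell import *
from h import *
import pickle
i=pickle.load(open('pics/tr1.pkl','rb'))[1]
print(ray(i,(320.9,135.2),.07))
s=read_state()
print(togo(s,[.5824,.1846,.034],-70.77)); print(togo(s,[.5824,.1846,.12],-70.77))"
```

```text
[[0.58238225 0.18456943 0.07      ]]
(array([1.000e-02, 1.701e+01, 6.170e+00]), np.float64(-0.15), np.float64(-70.92))
(array([0.02, 8.41, 6.14]), np.float64(-0.15), np.float64(-70.92))
```

Emit:
{"name": "arm_command", "arguments": {"moves": [{"dp": [0,1,2],"spin": -0.1,"claw": 1},{"dp": [0,3,4],"spin": -0.1,"claw": 1},{"dp": [0,6,5.8],"spin": -0.1,"claw": 1},{"dp": [0,8.5,6.2],"spin": -0.1,"claw": 1},{"dp": [0,10.5,6.2],"spin": -0.1,"claw": 1},{"dp": [0,12.5,6.2],"spin": -0.1,"claw": 1},{"dp": [0,14,6.2],"spin": -0.1,"claw": 1},{"dp": [0,15.5,6.2],"spin": -0.1,"claw": 1},{"dp": [0,16.5,6.2],"spin": -0.1,"claw": 1},{"dp": [0,17,6.2],"spin": -0.1,"claw": 1},{"dp": [0,17,6.2],"spin": -0.1,"claw": 1},{"dp": [0,17,6.2],"spin": -0.1,"claw": 1}]}}

```text
time: 3.83
eef_pos: [0.5835, 0.1838, 0.0348]
eef_rot: [-0.575, 0.577, -0.41, 0.41]
force: [0.2, -0.8, 0.1]
gripper_width: 0.997
```

```bash
python3 -c "
from cell import *
from h import *
s=read_state()
print(s['force'],s['wrist_torque'],s['eef_pos'],togo(s,[.5824,.1846,.0335],-70.77))"
```

```text
[ 0.15006051 -0.8253603   0.10549361] [-0.02641345 -0.00660464 -0.0602006 ] [0.58348111 0.18377707 0.03481141] (array([-0.11,  0.13, -0.08]), np.float64(-0.14), np.float64(-70.91))
```

Emit:
{"name": "arm_command", "arguments": {"moves": [{"dp": [-0.1,0.1,-0.1],"spin": -0.1,"claw": 0.6},{"dp": [-0.1,0.1,-0.1],"spin": -0.1,"claw": 0.4},{"dp": [-0.1,0.1,-0.1],"spin": -0.1,"claw": 0.3},{"dp": [-0.1,0.1,-0.1],"spin": -0.1,"claw": 0.2},{"dp": [-0.1,0.1,-0.1],"spin": -0.1,"claw": 0.2},{"dp": [-0.1,0.1,-0.1],"spin": -0.1,"claw": 0.2},{"dp": [-0.1,0.1,-0.1],"spin": -0.1,"claw": 0.2},{"dp": [-0.1,0.1,-0.1],"spin": -0.1,"claw": 0.2}], "newtons": 30}}

```text
time: 4.5
eef_pos: [0.5822, 0.1844, 0.0338]
eef_rot: [-0.576, 0.577, -0.409, 0.41]
force: [0.2, 0.1, -0.3]
gripper_width: 0.478
```

```bash
python3 -c "
from cell import *
from h import *
s=read_state()
print(s['force'],s['wrist_torque'],s['eef_pos'],togo(s,[.5824,.1846,.0335],-70.77),s['gripper_width']*93)"
```

```text
[ 0.23647355  0.08676784 -0.34537183] [-0.04387806  0.01971378 -0.01154186] [0.58223526 0.18442114 0.0338117 ] (array([-0.01,  0.03,  0.02]), np.float64(-0.03), np.float64(-70.8)) 44.443991957996346
```

Still closing; continue.

Emit:
{"name": "arm_command", "arguments": {"moves": [{"dp": [0,0,0],"spin": 0,"claw": 0.2},{"dp": [0,0,0],"spin": 0,"claw": 0.2},{"dp": [0,0,0],"spin": 0,"claw": 0.2},{"dp": [0,0,0],"spin": 0,"claw": 0.2},{"dp": [0,0,0],"spin": 0,"claw": 0.2},{"dp": [0,0,0],"spin": 0,"claw": 0.2}], "newtons": 30}}

```text
time: 5.0
eef_pos: [0.5822, 0.1845, 0.0338]
eef_rot: [-0.576, 0.577, -0.409, 0.41]
force: [-1.1, -0.4, 0.1]
gripper_width: 0.32
```

```bash
python3 -c "
from cell import *
from h import *
s=read_state()
print(s['force'],s['wrist_torque'],s['eef_pos'],togo(s,[.5824,.1846,.0335],-70.77),s['gripper_width']*93)"
```

```text
[-1.05512312 -0.36004075  0.10591476] [0.19035367 0.04306062 0.01393493] [0.58216507 0.18449272 0.03379335] (array([-0.  ,  0.03,  0.03]), np.float64(-0.03), np.float64(-70.8)) 29.727782173993564
```

Emit:
{"name": "arm_command", "arguments": {"moves": [{"dp": [0,-0.3,0],"spin": 0,"claw": 0.2},{"dp": [0,-1,0],"spin": 0,"claw": 0.2},{"dp": [0,-2,0],"spin": 0,"claw": 0.2},{"dp": [0,-3.5,0],"spin": 0,"claw": 0.2},{"dp": [0,-5.5,0],"spin": 0,"claw": 0.2},{"dp": [0,-8,0],"spin": 0,"claw": 0.2},{"dp": [0,-11,0],"spin": 0,"claw": 0.2},{"dp": [0,-14,0],"spin": 0,"claw": 0.2},{"dp": [0,-17,0],"spin": 0,"claw": 0.2},{"dp": [0,-20,0],"spin": 0,"claw": 0.2},{"dp": [0,-22,0],"spin": 0,"claw": 0.2},{"dp": [0,-22,0],"spin": 0,"claw": 0.2}]}}

```text
time: 6.0
eef_pos: [0.5849, 0.1863, 0.26]
eef_rot: [0.579, -0.574, 0.407, -0.412]
force: [0.0, -0.3, -1.3]
gripper_width: 0.322
```

```bash
python3 -c "
from cell import *
from h import *
s=read_state()
p,d=camera('wrist'); cv2.imwrite('pics/lift.png',p)
print(s['force'],s['wrist_torque'],s['eef_pos'],s['gripper_width']*93,togo(s,[.5866,-.1404,.25],-29))"
```

```text
[ 1.12121412e-03 -2.66387301e-01 -1.29472472e+00] [ 0.04878364 -0.11523359  0.02400994] [0.58491673 0.18625214 0.26004725] 29.958632442134444 (array([ 30.9 ,   0.95, -10.59]), np.float64(-41.81), np.float64(-70.81))
```

View pics/lift.png

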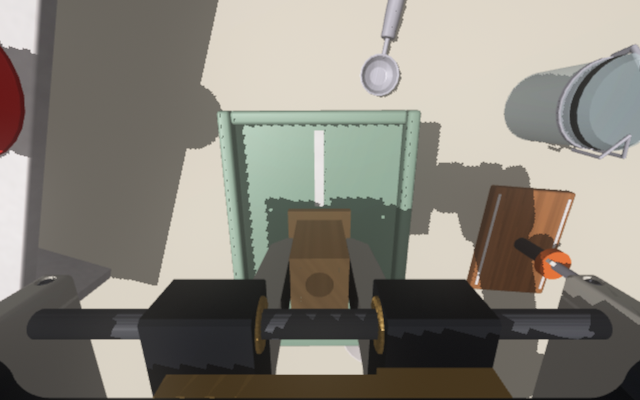

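```bash
python3 - <<'E'
from cell import *
from h import *
i=camera_info("top"); d=np.load("pics/top0.npy"); p=cv2.imread("pics/top0.png")
C=cloud(i,d)
k=(C[...,2]>.05)&(C[...,2]<.16)&(C[...,0]>.64)&(abs(C[...,1]+.08)<.1)
print(k.sum(),C[k].min(0),C[k].max(0),C[k].mean(0))
top=k&(C[...,2]>.125); print(C[top][:,:2].min(0),C[top][:,:2].max(0),cv2.minEnclosingCircle((C[top][:,:2]*1000).astype(np.float32)))
i=camera_info("scene"); d=np.load("pics/scene0.npy"); C=cloud(i,d)
k=(C[...,2]>.05)&(C[...,2]<.16)&(C[...,0]>.64)&(abs(C[...,1]+.08)<.1)
print(k.sum(),C[k].min(0),C[k].max(0))
top=k&(C[...,2]>.125); print(cv2.minEnclosingCircle((C[top][:,:2]*1000).astype(np.float32)))
# tray corners
can=np.array([.7525,-.0715])
for y in [61,75,80,85,89,92]:
    a=np.radians(y); r=np.array([[np.cos(a),-np.sin(a)],[np.sin(a),np.cos(a)]])
    q=(r.T@(can-[.5866,-.1404])); print(y,q, "gap",np.linalg.norm(np.maximum(abs(q)-[.085,.06],0))-.046)
crop(p,340,110,440,250,5,'pics/can.png')
E
```

```text
875 [ 0.71640859 -0.11142846  0.05005914] [ 0.81966165 -0.01931303  0.13801363] [ 0.76206078 -0.06049448  0.12093556]
[ 0.71772809 -0.10795256] [ 0.81536518 -0.02130362] ((767.1682739257812, -63.940284729003906), 50.03832244873047)
1133 [ 0.71522297 -0.11483398  0.05011596] [ 0.82052418 -0.02189486  0.14303147]
((772.3265380859375, -74.41059112548828), 53.520137786865234)
61 [ 0.14069121 -0.11169603] gap 0.029986778198147254
75 [ 0.10949037 -0.14241446] gap 0.039976286165399166
80 [ 0.09666149 -0.15141525] gap 0.04615605037223924
85 [ 0.08309695 -0.15926367] gap 0.05326366973810688
89 [ 0.07178486 -0.16467226] gap 0.05867226182291642
92 [ 0.0630682  -0.16820351] gap 0.06220351352527022
```

View pics/can.png

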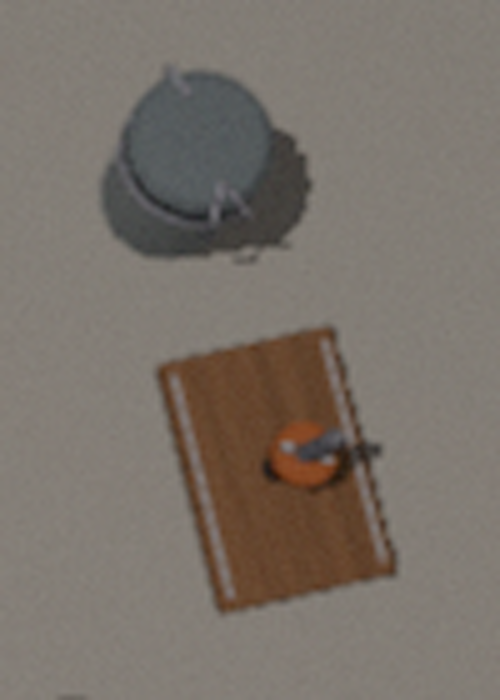

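```bash
python3 - <<'E'
from cell import *
from h import *
s=read_state(); i=camera_info("wrist"); p,d=camera("wrist"); cv2.imwrite('pics/lift2.png',p)
T=rot(s["eef_rot"]); print(T[:,1], s["eef_pos"],s["qvel"].round(3))
crop(p,270,200,370,320,5,'pics/lift2c.png')
X=ray(i,(319.5,285.5),s["eef_pos"][2]+.0362)[0]; print("bore in tool mm",T.T@(X-s["eef_pos"])*1000)
s=read_state()
print(togo(s,[.5866,-.1404,.25],-1))
E
```

```text
[ 4.83288656e-03 -1.70506463e-04 -9.99988307e-01] [0.58344009 0.18557352 0.25675909] [-0.002  0.053  0.011  0.083  0.004 -0.014 -0.001]
bore in tool mm [ 1.15559252e-02 -3.62021323e+01 -3.83589179e-01]
(array([ 30.86,   0.49, -10.27]), np.float64(-69.79), np.float64(-70.79))
```

View pics/lift2c.png

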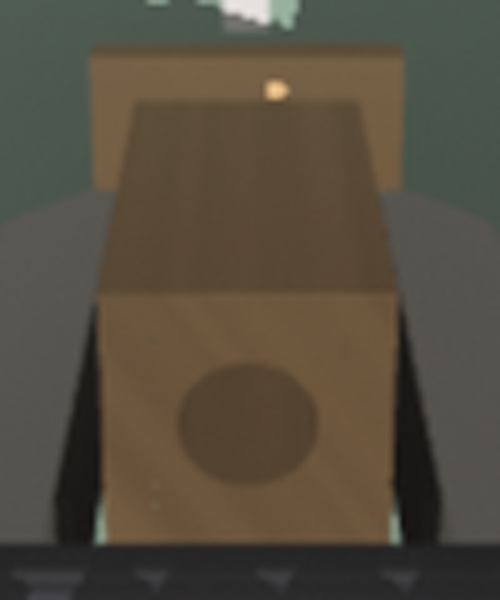

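```bash
python3 -c "
from cell import *
from h import *
print(togo(read_state(),[.5865,-.1403,.25],-70.8))"
```

```text
(array([ 30.85,   0.49, -10.28]), np.float64(0.01), np.float64(-70.79))
```

Emit:
{"name": "arm_command", "arguments": {"moves": [{"dp": [1.5,0,-0.5],"spin": 0,"claw": 0.2},{"dp": [4,0,-1.3],"spin": 0,"claw": 0.2},{"dp": [7,0,-2.3],"spin": 0,"claw": 0.2},{"dp": [10,0,-3.3],"spin": 0,"claw": 0.2},{"dp": [13,0,-4.3],"spin": 0,"claw": 0.2},{"dp": [16,0,-5.3],"spin": 0,"claw": 0.2},{"dp": [19,0,-6.3],"spin": 0,"claw": 0.2},{"dp": [22,0,-7.3],"spin": 0,"claw": 0.2},{"dp": [25,0,-8.3],"spin": 0,"claw": 0.2},{"dp": [28,0,-9.3],"spin": 0,"claw": 0.2},{"dp": [30,0,-10],"spin": 0,"claw": 0.2},{"dp": [30.8,0.2,-10.3],"spin": 0,"claw": 0.2}]}}

```text
time: 7.1
eef_pos: [0.5839, -0.1457, 0.2502]
eef_rot: [-0.572, 0.578, -0.412, 0.411]
force: [-0.2, -0.5, -2.7]
gripper_width: 0.322
```

Emit:
{"name": "arm_command", "arguments": {"moves": [{"dp": [0,0,0],"spin": 0,"claw": 0.2},{"dp": [0,0,0],"spin": 0,"claw": 0.2},{"dp": [0,0,0],"spin": 0,"claw": 0.2}]}}

```text
time: 7.35
eef_pos: [0.5835, -0.1432, 0.2491]
eef_rot: [-0.573, 0.578, -0.413, 0.409]
force: [-0.7, 0.7, -2.1]
gripper_width: 0.324
```

```bash
python3 -c "
from cell import *
from h import *
s=read_state()
p,d=camera('wrist'); cv2.imwrite('pics/ov.png',p)
print(s['time'],s['force'],s['wrist_torque'],s['eef_pos'],s['q'].round(2),rot(s['eef_rot'])[:,1],togo(s,[.5865,-.1403,.204],-70.8))"
```

```text
7.35 [-0.69930742  0.6690696  -2.13893644] [ 0.06449243 -0.03496432  0.01850269] [ 0.58351056 -0.14318369  0.24908455] [ 0.33  0.52 -0.21  1.52  0.12  1.12 -1.15] [-0.00789338 -0.0028159  -0.99996488] (array([-0.18,  4.51,  0.41]), np.float64(-0.25), np.float64(-71.05))
```

View pics/ov.png

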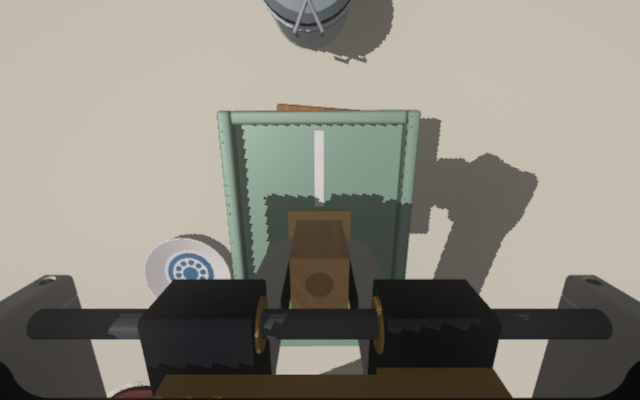

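Emit:
{"name": "arm_command", "arguments": {"moves": [{"dp": [-0.1,0.3,0.2],"spin": -0.2,"claw": 0.2},{"dp": [-0.2,1,0.4],"spin": -0.2,"claw": 0.2},{"dp": [-0.2,2,0.4],"spin": -0.2,"claw": 0.2},{"dp": [-0.2,3,0.4],"spin": -0.2,"claw": 0.2},{"dp": [-0.2,3.8,0.4],"spin": -0.2,"claw": 0.2},{"dp": [-0.2,4.1,0.4],"spin": -0.2,"claw": 0.2},{"dp": [-0.2,4.1,0.4],"spin": -0.2,"claw": 0.2},{"dp": [-0.2,4.1,0.4],"spin": -0.2,"claw": 0.2},{"dp": [-0.2,4.1,0.4],"spin": -0.2,"claw": 0.2},{"dp": [-0.2,4.1,0.4],"spin": -0.2,"claw": 0.2},{"dp": [-0.2,4.1,0.4],"spin": -0.2,"claw": 0.2},{"dp": [-0.2,4.1,0.4],"spin": -0.2,"claw": 0.2}]}}

```text
time: 8.4
eef_pos: [0.587, -0.1397, 0.209]
eef_rot: [-0.574, 0.578, -0.411, 0.409]
force: [-0.5, -0.6, -2.9]
gripper_width: 0.317
```

```bash
cat > st.py <<'E'
from cell import *
from h import *
import sys
s=read_state()
t=[float(x) for x in sys.argv[1:5]]
print(round(s['time'],2),'F',s['force'].round(2),'M',s['wrist_torque'].round(2),s['eef_pos'].round(4),'ax',rot(s['eef_rot'])[:,1].round(4),'qv',abs(s['qvel']).max().round(3),round(s['gripper_width']*93,1),*togo(s,t[:3],t[3]))
E
python3 st.py .5865 -.1403 .208 -70.8
```

```text
8.4 F [-0.46 -0.58 -2.86] M [-0.02 -0.03  0.01] [ 0.587  -0.1397  0.209 ] ax [-0.0058 -0.0031 -1.    ] qv 0.001 29.5 [ 0.04  0.1  -0.07] 0.0 -70.8
```

Emit:
{"name": "arm_command", "arguments": {"moves": [{"dp": [0.05,0,-0.05],"spin": 0,"claw": 0.2},{"dp": [0.05,0.3,-0.05],"spin": 0,"claw": 0.2},{"dp": [0.05,0.6,-0.05],"spin": 0,"claw": 0.2},{"dp": [0.05,0.9,-0.05],"spin": 0,"claw": 0.2},{"dp": [0.05,1.2,-0.05],"spin": 0,"claw": 0.2},{"dp": [0.05,1.4,-0.05],"spin": 0,"claw": 0.2},{"dp": [0.05,1.4,-0.05],"spin": 0,"claw": 0.2},{"dp": [0.05,1.4,-0.05],"spin": 0,"claw": 0.2},{"dp": [0.05,1.4,-0.05],"spin": 0,"claw": 0.2}]}}

```text
time: 9.15
eef_pos: [0.5867, -0.1404, 0.1951]
eef_rot: [-0.574, 0.578, -0.411, 0.409]
force: [-0.2, -0.3, -2.1]
gripper_width: 0.321
```

```bash
python3 st.py .5865 -.1403 .184 -70.8
```

```text
9.15 F [-0.22 -0.27 -2.14] M [-0.03  0.   -0.03] [ 0.5867 -0.1404  0.1951] ax [-0.0056 -0.0031 -1.    ] qv 0.004 29.9 [-0.02  1.11 -0.01] 0.01 -70.79
```

Emit:
{"name": "arm_command", "arguments": {"moves": [{"dp": [0,0.2,0],"spin": 0,"claw": 0.2},{"dp": [0,0.4,0],"spin": 0,"claw": 0.2},{"dp": [0,0.6,0],"spin": 0,"claw": 0.2},{"dp": [0,0.8,0],"spin": 0,"claw": 0.2},{"dp": [0,1.0,0],"spin": 0,"claw": 0.2},{"dp": [0,1.2,0],"spin": 0,"claw": 0.2},{"dp": [0,1.4,0],"spin": 0,"claw": 0.2},{"dp": [0,1.6,0],"spin": 0,"claw": 0.2},{"dp": [0,1.6,0],"spin": 0,"claw": 0.2}]}}

```text
time: 9.9
eef_pos: [0.5863, -0.1404, 0.1785]
eef_rot: [-0.574, 0.579, -0.411, 0.408]
force: [0.0, -0.8, -3.0]
gripper_width: 0.321
```

```bash
python3 st.py .5865 -.1403 .15 -70.8
```

```text
9.9 F [ 0.02 -0.85 -3.04] M [-0.05 -0.   -0.02] [ 0.5863 -0.1404  0.1785] ax [-0.0066 -0.0029 -1.    ] qv 0.007 29.9 [-0.01  2.85  0.04] 0.0 -70.8
```

Emit:
{"name": "arm_command", "arguments": {"moves": [{"dp": [0,0.3,0],"spin": 0,"claw": 0.2},{"dp": [0,0.6,0],"spin": 0,"claw": 0.2},{"dp": [0,1.0,0],"spin": 0,"claw": 0.2},{"dp": [0,1.4,0],"spin": 0,"claw": 0.2},{"dp": [0,1.8,0],"spin": 0,"claw": 0.2},{"dp": [0,2.0,0],"spin": 0,"claw": 0.2},{"dp": [0,2.0,0],"spin": 0,"claw": 0.2}]}}

```text
time: 10.48
eef_pos: [0.5857, -0.1404, 0.1577]
eef_rot: [-0.574, 0.579, -0.411, 0.408]
force: [-0.5, 0.3, -2.8]
gripper_width: 0.317
```

```bash
python3 st.py .5865 -.1403 .14 -70.8
```

```text
10.48 F [-0.5   0.31 -2.79] M [ 0.01  0.04 -0.01] [ 0.5857 -0.1404  0.1577] ax [-0.0082 -0.0026 -1.    ] qv 0.01 29.5 [0.02 1.77 0.09] 0.01 -70.79
```

Emit:
{"name": "arm_command", "arguments": {"moves": [{"dp": [0,0.2,0.03],"spin": 0,"claw": 0.2},{"dp": [0,0.6,0.06],"spin": 0,"claw": 0.2},{"dp": [0,1.0,0.1],"spin": 0,"claw": 0.2},{"dp": [0,1.4,0.1],"spin": 0,"claw": 0.2},{"dp": [0,1.7,0.1],"spin": 0,"claw": 0.2},{"dp": [0,1.8,0.1],"spin": 0,"claw": 0.2},{"dp": [0,1.8,0.1],"spin": 0,"claw": 0.2}]}}

```text
time: 11.07
eef_pos: [0.5862, -0.1401, 0.1392]
eef_rot: [-0.574, 0.579, -0.412, 0.407]
force: [1.0, 0.0, -2.4]
gripper_width: 0.324
```

```bash
python3 st.py .5865 -.1403 .14 -1; python3 -c "
from cell import *
from h import *
p,d=camera('scene'); crop(p,190,130,310,230,6,'pics/sc1.png')"
```

```text
11.07 F [ 1.03  0.03 -2.38] M [ 0.05 -0.   -0.02] [ 0.5862 -0.1401  0.1392] ax [-0.0091 -0.0025 -1.    ] qv 0.009 30.2 [ 0.03 -0.08  0.02] -69.79 -70.79
```

View pics/sc1.png

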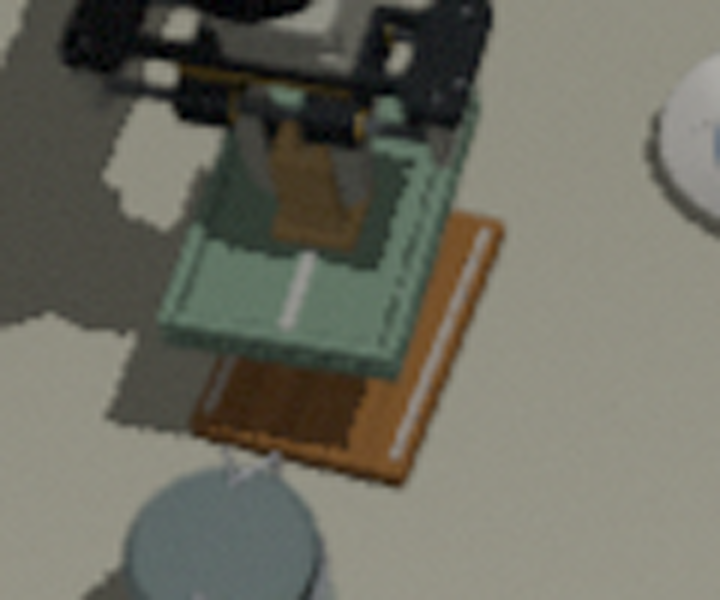

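Emit:
{"name": "arm_command", "arguments": {"moves": [{"dp": [0,0,0],"spin": -2,"claw": 0.2},{"dp": [0,0,0],"spin": -5,"claw": 0.2},{"dp": [0,0,0],"spin": -9,"claw": 0.2},{"dp": [0,0,0],"spin": -13,"claw": 0.2},{"dp": [0,0,0],"spin": -17,"claw": 0.2},{"dp": [0,0,0],"spin": -20,"claw": 0.2},{"dp": [0,0,0],"spin": -20,"claw": 0.2}]}}

```text
time: 11.7
eef_pos: [0.5866, -0.1404, 0.1398]
eef_rot: [-0.637, 0.641, -0.305, 0.301]
force: [0.2, 0.2, -2.9]
gripper_width: 0.319
```

```bash
python3 st.py .5865 -.1403 .14 -28
```

```text
11.7 F [ 0.23  0.15 -2.86] M [-0.01 -0.02  0.02] [ 0.5866 -0.1404  0.1398] ax [-0.0079 -0.0025 -1.    ] qv 0.058 29.7 [-0.01 -0.02 -0.  ] -22.77 -50.77
```

Emit:
{"name": "arm_command", "arguments": {"moves": [{"dp": [0,0,0],"spin": -2,"claw": 0.2},{"dp": [0,0,0],"spin": -6,"claw": 0.2},{"dp": [0,0,0],"spin": -10,"claw": 0.2},{"dp": [0,0,0],"spin": -14,"claw": 0.2},{"dp": [0,0,0],"spin": -18,"claw": 0.2},{"dp": [0,0,0],"spin": -22,"claw": 0.2},{"dp": [0,0,0],"spin": -22,"claw": 0.2},{"dp": [0,0,0],"spin": -22,"claw": 0.2}]}}

```text
time: 12.37
eef_pos: [0.5867, -0.1406, 0.1399]
eef_rot: [-0.683, 0.686, -0.179, 0.174]
force: [1.5, 0.4, -3.0]
gripper_width: 0.317
```

```bash
python3 st.py .5865 -.1403 .126 -28
```

```text
12.37 F [ 1.47  0.39 -2.99] M [-0.04 -0.08  0.04] [ 0.5867 -0.1406  0.1399] ax [-0.0075 -0.0026 -1.    ] qv 0.005 29.4 [-0.02  1.39  0.02] -0.94 -28.94
```

Emit:
{"name": "arm_command", "arguments": {"moves": [{"dp": [0,0.3,0],"spin": 0,"claw": 0.2},{"dp": [0,0.6,0],"spin": 0,"claw": 0.2},{"dp": [0,0.9,0],"spin": 0,"claw": 0.2},{"dp": [0,1.1,0],"spin": 0,"claw": 0.2},{"dp": [0,1.2,0],"spin": 0,"claw": 0.2},{"dp": [0,1.2,0],"spin": 0,"claw": 0.2},{"dp": [0,1.2,0],"spin": 0,"claw": 0.2}]}}

```text
time: 12.95
eef_pos: [0.5866, -0.1406, 0.1279]
eef_rot: [-0.683, 0.686, -0.179, 0.174]
force: [0.3, 0.5, -3.3]
gripper_width: 0.319
```

```bash
python3 st.py .5865 -.1403 .126 -28
```

```text
12.95 F [ 0.33  0.5  -3.27] M [-0.04 -0.08  0.01] [ 0.5866 -0.1406  0.1279] ax [-0.0076 -0.0025 -1.    ] qv 0.004 29.6 [-0.02  0.19  0.02] -0.94 -28.94
```

Emit:
{"name": "arm_command", "arguments": {"moves": [{"dp": [0,0.05,0],"spin": 0,"claw": 0.2},{"dp": [0,0.1,0],"spin": 0,"claw": 0.2},{"dp": [0,0.15,0],"spin": 0,"claw": 0.2},{"dp": [0,0.2,0],"spin": 0,"claw": 0.2},{"dp": [0,0.2,0],"spin": 0,"claw": 0.2},{"dp": [0,0.2,0],"spin": 0,"claw": 0.2}]}}

```text
time: 13.45
eef_pos: [0.5866, -0.1406, 0.1258]
eef_rot: [-0.683, 0.686, -0.179, 0.174]
force: [0.2, -0.2, -3.1]
gripper_width: 0.324
```

```bash
python3 st.py .5865 -.1403 .126 -28
```

```text
13.45 F [ 0.25 -0.22 -3.05] M [-0.04 -0.06 -0.  ] [ 0.5866 -0.1406  0.1258] ax [-0.0076 -0.0025 -1.    ] qv 0.002 30.1 [-0.02 -0.02  0.02] -0.95 -28.95
```

Emit:
{"name": "arm_command", "arguments": {"moves": [{"dp": [0,0.05,0],"spin": 0,"claw": 0.2},{"dp": [0,0.1,0],"spin": 0,"claw": 0.2},{"dp": [0,0.1,0],"spin": 0,"claw": 0.2},{"dp": [0,0.1,0],"spin": 0,"claw": 0.2}]}}

```text
time: 13.78
eef_pos: [0.5867, -0.1406, 0.1255]
eef_rot: [-0.683, 0.686, -0.179, 0.175]
force: [-1.9, -0.1, 2.9]
gripper_width: 0.317
```

```bash
python3 st.py .5865 -.1403 .126 -28
```

```text
13.78 F [-1.88 -0.05  2.9 ] M [-0.04  0.36  0.03] [ 0.5867 -0.1406  0.1255] ax [-0.0072 -0.0028 -1.    ] qv 0.002 29.5 [-0.03 -0.05  0.01] -0.95 -28.95
```

Emit:
{"name": "arm_command", "arguments": {"moves": [{"dp": [0,0.03,0],"spin": -1,"claw": 0.2},{"dp": [0,0.03,0],"spin": -2,"claw": 0.2},{"dp": [0,0.03,0],"spin": -3.5,"claw": 0.2},{"dp": [0,0.03,0],"spin": -5,"claw": 0.2},{"dp": [0,0.03,0],"spin": -6.5,"claw": 0.2},{"dp": [0,0.03,0],"spin": -8,"claw": 0.2},{"dp": [0,0.03,0],"spin": -8,"claw": 0.2},{"dp": [0,0.03,0],"spin": -8,"claw": 0.2}]}}

```text
time: 14.45
eef_pos: [0.5873, -0.1403, 0.1254]
eef_rot: [-0.694, 0.696, -0.13, 0.127]
force: [0.6, 1.2, 2.2]
gripper_width: 0.321
```

```bash
python3 st.py .5865 -.1403 .126 -15
```

```text
14.45 F [0.56 1.18 2.21] M [ 0.25 -0.22 -0.  ] [ 0.5873 -0.1403  0.1254] ax [-0.0059 -0.0022 -1.    ] qv 0.005 29.8 [-0.07 -0.06 -0.03] -5.94 -20.94
```

Emit:
{"name": "arm_command", "arguments": {"moves": [{"dp": [-0.05,0.03,0],"spin": -1,"claw": 0.2},{"dp": [-0.05,0.03,0],"spin": -2,"claw": 0.2},{"dp": [-0.05,0.03,0],"spin": -3,"claw": 0.2},{"dp": [-0.05,0.03,0],"spin": -4,"claw": 0.2},{"dp": [-0.05,0.03,0],"spin": -5,"claw": 0.2},{"dp": [-0.05,0.03,0],"spin": -5,"claw": 0.2},{"dp": [-0.05,0.03,0],"spin": -5,"claw": 0.2}]}}

```text
time: 15.03
eef_pos: [0.5855, -0.1405, 0.124]
eef_rot: [-0.699, 0.702, -0.101, 0.095]
force: [0.5, -0.5, -2.8]
gripper_width: 0.321
```

```bash
python3 st.py .5865 -.1403 .126 -15
```

```text
15.03 F [ 0.47 -0.47 -2.82] M [-0.07 -0.08  0.04] [ 0.5855 -0.1405  0.124 ] ax [-0.009  -0.0023 -1.    ] qv 0.004 29.9 [ 0.09 -0.2   0.05] -0.94 -15.94
```

Emit:
{"name": "arm_command", "arguments": {"moves": [{"dp": [0.05,0.05,0.03],"spin": -0.5,"claw": 0.2},{"dp": [0.08,0.1,0.05],"spin": -1,"claw": 0.2},{"dp": [0.08,0.2,0.05],"spin": -1,"claw": 0.2},{"dp": [0.08,0.3,0.05],"spin": -1,"claw": 0.2},{"dp": [0.08,0.4,0.05],"spin": -1,"claw": 0.2},{"dp": [0.08,0.4,0.05],"spin": -1,"claw": 0.2},{"dp": [0.08,0.4,0.05],"spin": -1,"claw": 0.2}]}}

```text
time: 15.62
eef_pos: [0.5863, -0.1402, 0.1199]
eef_rot: [-0.7, 0.702, -0.095, 0.089]
force: [0.3, -0.1, -2.8]
gripper_width: 0.322
```

```bash
python3 st.py .5865 -.1403 .1188 -15
```

```text
15.62 F [ 0.33 -0.06 -2.85] M [-0.02 -0.01 -0.02] [ 0.5863 -0.1402  0.1199] ax [-0.0093 -0.0023 -1.    ] qv 0.003 29.9 [0.02 0.11 0.  ] 0.06 -14.94
```

Emit:
{"name": "arm_command", "arguments": {"moves": [{"dp": [0,0.05,0],"spin": 0,"claw": 0.2},{"dp": [0,0.1,0],"spin": 0,"claw": 0.2},{"dp": [0,0.13,0],"spin": 0,"claw": 0.2},{"dp": [0,0.13,0],"spin": 0,"claw": 0.2},{"dp": [0,0.13,0],"spin": 0,"claw": 0.2}]}}

```text
time: 16.03
eef_pos: [0.5863, -0.1402, 0.1189]
eef_rot: [-0.7, 0.702, -0.095, 0.089]
force: [-0.8, 0.5, -0.1]
gripper_width: 0.32
```

```bash
python3 st.py .5865 -.1403 .1188 -15
```

```text
16.03 F [-0.82  0.48 -0.1 ] M [0.03 0.04 0.05] [ 0.5863 -0.1402  0.1189] ax [-0.009  -0.0024 -1.    ] qv 0.001 29.8 [ 0.02  0.01 -0.  ] 0.06 -14.94
```

Emit:
{"name": "arm_command", "arguments": {"moves": [{"dp": [0,0.03,0],"spin": 0,"claw": 0.2},{"dp": [0,0.03,0],"spin": 0,"claw": 0.2},{"dp": [0,0.03,0],"spin": 0,"claw": 0.2}]}}

```text
time: 16.28
eef_pos: [0.5863, -0.1402, 0.1188]
eef_rot: [-0.7, 0.702, -0.095, 0.089]
force: [-0.5, 0.7, 0.4]
gripper_width: 0.321
```

```bash
python3 st.py .5865 -.1403 .1188 -15;  python3 -c "
from cell import *
from h import *
p,d=camera('scene'); crop(p,190,130,310,230,6,'pics/sc2.png')
p,d=camera('wrist'); cv2.imwrite('pics/w2.png',p)"
```

```text
16.28 F [-0.49  0.66  0.44] M [-0.08  0.13  0.02] [ 0.5863 -0.1402  0.1188] ax [-0.009  -0.0025 -1.    ] qv 0.002 29.8 [ 0.02  0.   -0.  ] 0.06 -14.94
```

View pics/sc2.png

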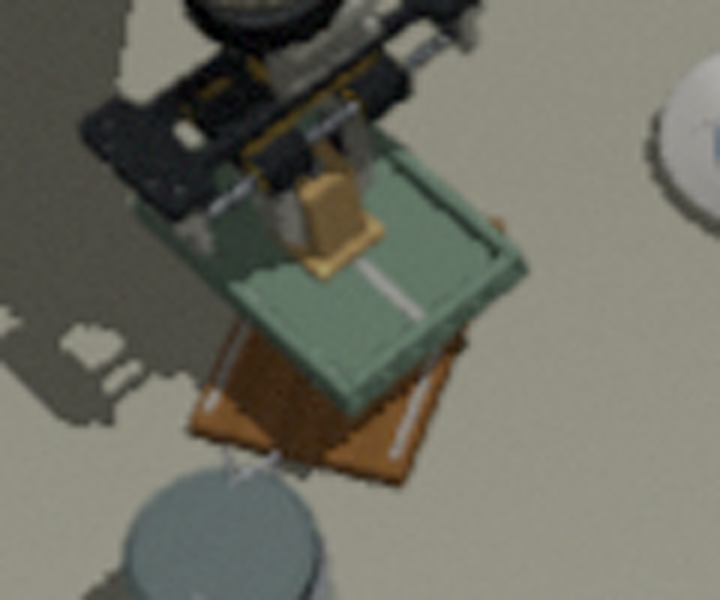

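View pics/w2.png

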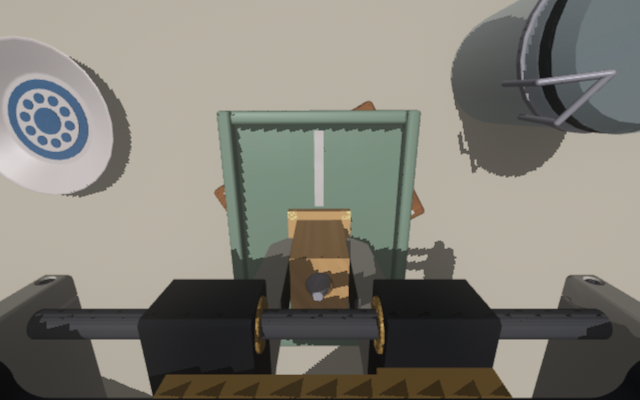

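Emit:
{"name": "arm_command", "arguments": {"moves": [{"dp": [0,0,0],"spin": 0,"claw": 0.34},{"dp": [0,0,0],"spin": 0,"claw": 0.4},{"dp": [0,0,0],"spin": 0,"claw": 0.5},{"dp": [0,0,0],"spin": 0,"claw": 0.6},{"dp": [0,0,0],"spin": 0,"claw": 0.7},{"dp": [0,0,0],"spin": 0,"claw": 0.8},{"dp": [0,0,0],"spin": 0,"claw": 0.8},{"dp": [0,0,0],"spin": 0,"claw": 0.8},{"dp": [0,0,0],"spin": 0,"claw": 0.8}]}}

```text
time: 17.13
eef_pos: [0.5864, -0.1402, 0.1188]
eef_rot: [-0.7, 0.702, -0.095, 0.089]
force: [0.4, 0.2, -0.0]
gripper_width: 0.791
```

```bash
python3 st.py .5865 -.1403 .1188 -15;  python3 -c "
from cell import *
from h import *
p,d=camera('wrist'); cv2.imwrite('pics/w3.png',p)"
```

```text
17.13 F [ 0.44  0.16 -0.01] M [-0.01 -0.07  0.04] [ 0.5864 -0.1402  0.1188] ax [-0.0089 -0.0025 -1.    ] qv 0.002 73.5 [ 0.01  0.   -0.01] 0.06 -14.94
```

View pics/w3.png

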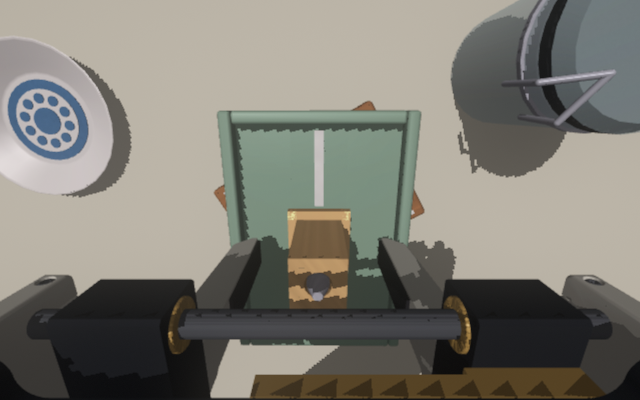

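Released; the sleeve didn't move (rod still at about (318,288)). Raise straight up, then back off to check.

Emit:
{"name": "arm_command", "arguments": {"moves": [{"dp": [0,-0.3,0],"spin": 0,"claw": 0.8},{"dp": [0,-1,0],"spin": 0,"claw": 0.8},{"dp": [0,-2.5,0],"spin": 0,"claw": 0.8},{"dp": [0,-4.5,0],"spin": 0,"claw": 0.8},{"dp": [0,-7,0],"spin": 0,"claw": 0.8},{"dp": [0,-10,0],"spin": 0,"claw": 0.8},{"dp": [0,-13,0],"spin": 0,"claw": 0.8},{"dp": [0,-16,-1],"spin": 0,"claw": 0.8},{"dp": [0,-18,-3],"spin": 0,"claw": 0.8},{"dp": [0,-19,-5],"spin": 0,"claw": 0.8},{"dp": [0,-19,-6],"spin": 0,"claw": 0.8},{"dp": [0,-19,-6],"spin": 0,"claw": 0.8}]}}

```text
time: 18.18
eef_pos: [0.5717, -0.2012, 0.3094]
eef_rot: [-0.699, 0.703, -0.097, 0.091]
force: [-0.8, -0.0, -0.6]
gripper_width: 0.801
```

Emit:
{"name": "arm_command", "arguments": {"moves": [{"dp": [0,0,0],"spin": 0,"claw": 0.8},{"dp": [0,0,0],"spin": 0,"claw": 0.8},{"dp": [0,0,0],"spin": 0,"claw": 0.8},{"dp": [0,0,0],"spin": 0,"claw": 0.8}]}}

```text
time: 18.52
eef_pos: [0.5718, -0.1997, 0.3086]
eef_rot: [-0.699, 0.703, -0.096, 0.09]
force: [-0.8, -1.1, -0.4]
gripper_width: 0.802
```

```bash
python3 st.py .5865 -.1403 .1188 -15;  python3 - <<'E'
from cell import *
from h import *
i=camera_info('wrist'); p,d=camera('wrist'); cv2.imwrite('pics/w4.png',p)
C=cloud(i,d); hsv=cv2.cvtColor(p,cv2.COLOR_BGR2HSV)
g=cv2.inRange(hsv,(50,30,20),(95,255,255))>0
k=g&(C[...,2]>.06)&(C[...,2]<.13)&(np.hypot(C[...,0]-.5865,C[...,1]+.1403)<.11)
P=C[k]; h=np.histogram(P[:,2],bins=np.arange(.08,.125,.0025)); print(h)
f=P[(P[:,2]>.09)&(P[:,2]<.099)]; A=np.c_[f[:,:2]-[.5865,-.1403],np.ones(len(f))]; c=np.linalg.lstsq(A,f[:,2],rcond=None)[0]; print("floor plane (0.095 home)",c,"tilt deg",np.degrees(np.hypot(c[0],c[1])))
t=C[(C[...,2]>.148)&(C[...,2]<.158)&(np.hypot(C[...,0]-.5865,C[...,1]+.1403)<.03)]; print("sleeve top",len(t),np.median(t[:,2]) if len(t) else 0)
c=cv2.minAreaRect((P[:,:2]*1000).astype(np.float32)); print(c)
q,_=camera('scene'); cv2.imwrite('pics/sc4.png',q)
q,_=camera('top'); cv2.imwrite('pics/top4.png',q)
a=cv2.imread('pics/top0.png'); df=cv2.absdiff(a,q).max(2)
E
```

```text
18.52 F [-0.84 -1.12 -0.42] M [-0.03 -0.07  0.03] [ 0.5718 -0.1997  0.3086] ax [-0.0099 -0.0036 -0.9999] qv 0.006 74.6 [ 0.04 18.95  6.24] -0.13 -15.13
(array([   0,    0,    0,    0,   12, 4776, 2786,   32,   33,  173, 1743,
        294,    0,    0,    0,    0,    0]), array([0.08  , 0.0825, 0.085 , 0.0875, 0.09  , 0.0925, 0.095 , 0.0975,
       0.1   , 0.1025, 0.105 , 0.1075, 0.11  , 0.1125, 0.115 , 0.1175,
       0.12  , 0.1225]))
floor plane (0.095 home) [ 0.00119744 -0.00082226  0.09473215] tilt deg 0.08322664254018255
sleeve top 724 0.15471518679426036
((586.5559692382812, -140.48785400390625), (168.04124450683594, 118.1613540649414), 75.02638244628906)
```

View pics/w4.png

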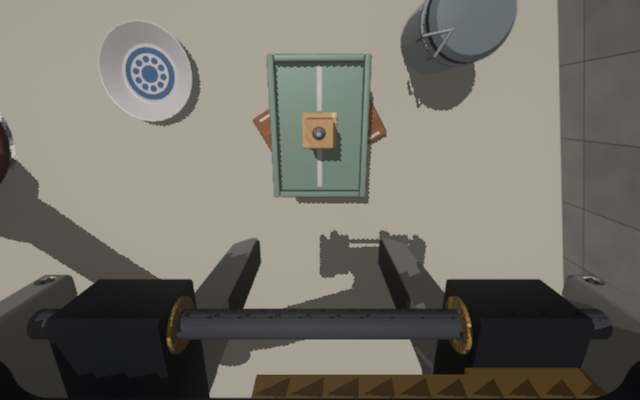

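View pics/sc4.png

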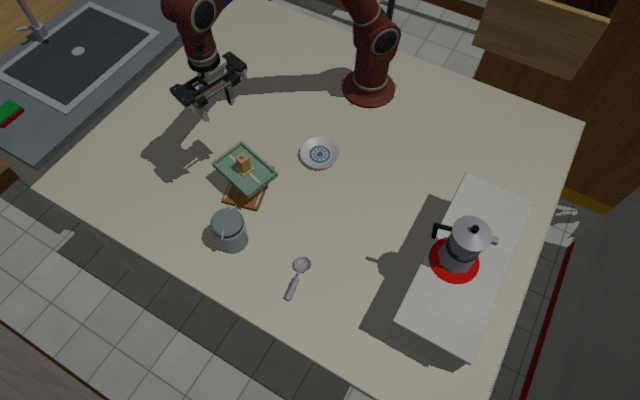

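The tray is home. Its floor is at 94.7 mm (95 expected), the sleeve top at 154.7 mm (155 expected), and the tilt is 0.08°. In the wrist picture the rod shows in the bore at (319,132). In the scene picture the saucer (319,154), canister (228,228), teaspoon (297,278) and moka pot (462,245) are in the same places as at the start.

```bash
python3 -c "
from cell import *
print(close_job())"
```

```text
the job is handed in; nothing more can be done
None
```

The sage green tray is back on its stand, fully home and level, and I handed the job in at about 18.7 s of the 72 s allowed.

**What I did:** I gripped the tray by its sleeve with 30 N and lowered it over the rod. While it was still above the lugs I turned it to about 14° short of their line. I then rested it on the lugs with 5–6 N and turned it until the slot dropped at a tray yaw of about 74°. After that I lowered it onto the collar, opened the fingers and backed off.

**Last checks (wrist depth):**
- **Height:** the tray floor is at 94.7 mm and the sleeve top at 154.7 mm, against 95 and 155 mm expected.
- **Level and position:** tilt is 0.08°. The tray's centre is within about 0.2 mm of the measured rod axis, at a yaw of 75.0°, matching the lug line measured at about 75°.
- **Forces:** side forces stayed below about 2 N in every reading I took.
- **Other items:** the canister, saucer, teaspoon and moka pot look unmoved in the scene picture. I compared these by eye only.

**What did not match:** the tool was tilted by about 0.5° while holding the tray. That tilt did not remain in the tray after release. The cameras also disagreed with each other by up to 2 mm on positions, so I worked from the wrist camera.

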